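# Brace the screw jar in the holding block and unscrew its tight cap

### The arm

A 6-joint arm with a two-finger parallel gripper is mounted at the origin on the work surface. World frame = base frame: x ahead of the robot, y to its left, z up, the work surface at z = 0. Lengths are in mm, angles in degrees, forces in N, time in s.
With the tool pointing down it reaches from about 325 to 1000 mm from the base axis. Payload 5.1 kg.
Tool frame: the origin (TCP) lies midway between the tips of the shut fingers; the grasp point (between the pads) lies 19 mm behind it (bot.grip_depth is the distance from the TCP to the grasp point, in mm); z points along the fingers, y is the line along which they close (so a half turn about z gives the same grasp; the last joint's range is limited). The gripper opens to 85 mm and grips with 20 to 120 N. Pads are 22 mm wide; open, the fingers measure 114 mm over their backs; the gripper's body (76 mm by 85 mm) begins 54 mm behind the grasp point. The pads swing forward as they close: fully open they stand 13 mm farther back than shut.
Start: joints at [66.887, 7.093, 94.555, -0, 78.352, -4.733], TCP at [204.982, 616.82, 231.322] pointing down, gripper open.
Joint ranges: [-149.61, 149.61], [-58.7, 133.49], [1.44, 155.28], [-77.14, 257.14], [18.33, 153.61], [-166.67, 166.67]. Speed limits (degrees/s): [147.25, 147.25, 180, 180, 180, 180].

### API

Orientations are given as [roll, pitch, yaw] about the fixed x, y, z axes, in that order (R = Rz(yaw) Ry(pitch) Rx(roll)).
In Python, from rig import status, cams, ticket, bot gives the robot as it stands.
- The arm moves only by the tool jog_arm, never from a script. Its argument "moves" is a list of rows, each an object with "fingers": the finger opening in mm, from 0 to 85.4; "dp": the shift along the tool's x, y, z in units of 40 mm (1.0 is 40 mm), a list of three; "roll": the turn about the tool's z in degrees. In form: [{"fingers": fingers, "dp": [x, y, z], "roll": roll}, ...]. A call has 1 to 20 rows; each row shifts and turns the commanded pose from where the row before left it, along the tool's axes as they then stand; what a row does not reach is not made up. A row lasts 1/10 s, in which the tool goes at most 50 mm and 8.59 degrees, less where a joint would pass 70% of its speed; a pose out of reach is approached as far as the arm can. A call is refused whole if a number of a shift passes 1 or a number of a turn 8.59, either way. A call with a gripper value outside its range is refused whole. The fingers move at their own pace and stop on an object; "grip_force" is the grip in N (left out, the last holds). Time passes only in rows, so rows that do not move let the fingers close. It gives the time, the measured TCP pose, the force, the opening and the grip force at its end, in the units of the state.
- status.state(): the state, without advancing time (a new reading comes with each control period).
- cams.snapshot(name): name is "scene" or "top" or "wrist"; returns a dict with "frame" (400x640x3 uint8, red, green, blue), "vertical_fov" (degrees; the focal length in pixels is half the picture's height over the tangent of half this angle, whatever the lens; pixels are square), "cx", "cy" (the principal point, pixels), "pose" (4x4, takes a point from camera to world coordinates). Camera axes: x right, y up, looking along -z (the intrinsics and any distortion apply to the point x, -y, -z); pixel columns grow to the right and rows downward; lengths in mm; the calibration is good to about 2 mm. A picture is of the moment at which its call begins. There is no depth.
- ticket.close_job(): hands the job in; it is judged then, once.
Trained networks look in a picture, given as the dict that the camera call returned (one of the last four; its "shot" number tells which), for a name from the list of things; names that differ only in an ending like _2 or _b are one class to them, and where a whole thing is asked for, a point or a joint stands for the part that bears it (a point fixed in the world has none). Each returns a list of dicts, best first, with "confidence" (0 to 1); they miss things now and then, are a little off and sometimes report something else, mostly with a low value. They report only what shows in the picture. A call takes as long as a camera call. They do not tell look-alikes from the thing itself.
- cams.boxes_of(target, picture): "at" ([column, row] in pixels, amid what is visible of it).
- cams.outline_of(target, picture): "region" (400x640 bool, what is visible of it) and "at" ([column, row] in pixels, amid what is visible of it).
- cams.place_of(target, picture): "at" ([column, row] in pixels: a listed point, or the origin of a listed thing).
The state is a dict: "time_s": time; "joint_pos": joint angles; "qd": joint speeds; "joint_torque": joint torques, N m; "ee_pos": TCP position; "tool_rot": TCP orientation; "contact_force": force on the tool from outside, world axes, zero at the start; "ft_torque": the same for the moment, N m; "finger_gap": opening from 0.0 (shut) to 1.0 (fully open); "grasp_force": force on a finger pad.
Only numpy, scipy, OpenCV 4.12 (cv2) and the standard library are available. Lean on these libraries where they do the work, as an engineer would, in place of code of your own. Each camera call takes 0.05 s, during which the arm holds its last target. There are 200 camera calls.

### The job

Stand the square jar of hinge screws upright, fully down in the square pocket of the green holding block so that it cannot turn, and only then unscrew its tight orange cap (anticlockwise seen from above) and, as soon as it comes free, lift it straight off. Finish while still holding the cap in the gripper, level and centred about a finger's width above the open mouth: do not put it down or let go, and the jar stays seated in the block. Leave the hinge, the mounting plate, the depth gauge and the white offcut where they lie.

Things in the scene. Friction and masses are not known exactly. Their poses are not given: they have to be found in the camera images.
- jar: Clear plastic jar of screws, loose, 0.2 to 0.4 kg: square body 60 x 60 mm, 62 mm high with a flat shoulder, then a round white neck, 40 mm diameter, rim 87 mm above the underside. Origin at the centre of its underside, x and y along the square's sides, z up. Starts upright and capped, 92 mm tall; it can be carried by its cap (0.6 mm of play). Standing free it would spin with the cap.
- jar_mouth (a point): Centre of the jar's open mouth (rim of the neck), on the jar's axis 87 mm above its underside; z up with the jar.
- cap: Round ribbed orange cap, 58 mm diameter, 28 mm high, 30 g; origin on its axis at the skirt's lower edge, z up; 64 mm above the jar's underside when closed (2 mm over the shoulder), flat top at 92 mm. Grip across the diameter at any yaw. Three lugs: free after 61 degrees anticlockwise, best 75, hard stop at 85; it does not rise in turning. Then lift straight: its edge clears the rim after 23 mm.
- seal (a joint): Seal ring on the neck that turns with the cap: turn relative to the jar, rad, growing anticlockwise seen from above. 0 = tight (the start), cap free from 1.07, about 1.3 best for lifting off, hard stop at 1.48. Needs 0.35 N m to turn and stays where it is left. The cap has about 0.03 rad of play in it.
- block: Green holding block fixed to the bench, 120 x 120 x 32 mm, origin at the centre of its underside, x and y along its sides. In the middle of its top a square pocket, 65 x 65 mm, sides parallel to the block's, 20 mm deep (floor 12 mm above the bench), mouth bevelled by 3 mm. The 60 mm jar fits in any of its four quarter turns and can then turn by only about 0.09 rad each way.
- block_hole0 (a point): Centre of the mouth of the pocket, at the block's top face, 32 mm above the bench; z up. The floor of the pocket is 20 mm below it.
- hinge: Bystander: nickel soft-close hinge lying loose, about 85 x 56 x 24 mm, origin at the centre of its underside.
- mounting_plate: Bystander: white nylon cross-shaped mounting plate lying loose, 52 x 48 x 9 mm, origin at the centre of its underside.
- depth_gauge: Bystander: grey steel depth gauge lying loose, 170 x 70 mm, 22 mm high, origin at the centre of its underside, long side along its x.
- offcut: Bystander: white melamine door offcut lying loose, 90 x 150 x 18 mm, origin at the centre of its underside.
Not all that is in view belongs to the job. There is more than one size of the cap; the one meant has the size given above. Several things look just like the jar: the one meant starts nearest to the robot's base.

How it is judged:
By the outcome, as a careful person would: the job done as asked, in the order asked, and still so for the second after the job is handed in, while the arm keeps its last pose, push and grip.
It also fails if it takes over 54 s, if anything falls off the work surface, if the arm or the gripper's body presses on something with over 40 N, if the wrist force passes 120 N, or if a joint passes its speed limit or range.

## Working session

There is one attempt and no reset: what is moved stays moved. The work goes in short steps, Python scripts to look and compute and a tool call to move; the robot and the scene stay as the last step left them, time stands still between calls to the robot, and variables do not carry over. Pictures are saved under pics/ and viewed, at most 10 in all, crops included, and the job is handed in when it is done.

Besides the shell and the picture viewer there is one more tool, called after ">>>" as name(argument=value, ...), one argument or row to a line, values as JSON. jog_arm: Moves the arm, as the interface text tells. Its arguments: {"type":"object","properties":{"moves":{"type":"array","items":{"type":"object","properties":{"fingers":{"type":"number"},"dp":{"type":"array","items":{"type":"number"}},"roll":{"type":"number"}}}},"grip_force":{"type":"number"}},"required":["moves"]}

```bash
mkdir -p pics; ls; cat > h.py <<'E'
import numpy as np, cv2
from rig import status, cams, ticket, bot
def K(p):
    h,w=p["frame"].shape[:2]; f=h/2/np.tan(np.radians(p["vertical_fov"])/2)
    return f
def ray(p,px):
    f=K(p); d=np.array([(px[0]-p["cx"])/f,-(px[1]-p["cy"])/f,-1]); T=np.array(p["pose"])
    return T[:3,3],T[:3,:3]@d
def atz(p,px,z):
    o,d=ray(p,px); return o+d*(z-o[2])/d[2]
def proj(p,X):
    T=np.array(p["pose"]); c=(np.atleast_2d(X)-T[:3,3])@T[:3,:3]; f=K(p)
    return np.c_[p["cx"]-f*c[:,0]/c[:,2],p["cy"]+f*c[:,1]/c[:,2]]
def save(p,n): cv2.imwrite("pics/"+n,p["frame"][:,:,::-1])
E
python3 - <<'E'
from h import *
for c in ("scene","top"):
    p=cams.snapshot(c); save(p,c+"0.png"); print(c,{k:v for k,v in p.items() if k not in("frame",)})
    for t,z in (("jar",0),("cap",64),("block",0),("block_hole0",32),("jar_mouth",87)):
        for r in cams.place_of(t,p)[:6]: print(t,round(r["confidence"],2),np.round(r["at"],1),atz(p,r["at"],z).round(1))
E
```

```text
pics
scene {'vertical_fov': 51.82157473041858, 'cx': 323.5276988242696, 'cy': 200.36037322817285, 'pose': array([[ 1.21872060e-02, -7.93278403e-01,  6.08737092e-01,
         1.07587542e+03],
       [ 9.99798803e-01, -3.24244074e-05, -2.00587014e-02,
        -1.89139348e+01],
       [ 1.59318726e-02,  6.08859076e-01,  7.93118403e-01,
         6.98634391e+02],
       [ 0.00000000e+00,  0.00000000e+00,  0.00000000e+00,
         1.00000000e+00]]), 'shot': 1}
jar 0.87 [379.1 243.7] [648.1 107.7   0. ]
jar 0.85 [397.3 185.9] [499.4 162.1  -0. ]
cap 0.92 [419.9 219.7] [634.7 178.2  64. ]
cap 0.72 [449.1 181.4] [540.3 252.4  64. ]
cap 0.57 [401.6 167.5] [502.7 160.5  64. ]
block 0.87 [239.8 187.1] [ 503.1 -183.8    0. ]
block_hole0 0.86 [240.5 176.9] [ 501.3 -177.8   32. ]
jar_mouth 0.73 [382.8 213.4] [636.6 104.9  87. ]
top {'vertical_fov': 50.338601904917894, 'cx': 314.53254164965955, 'cy': 196.24237662990646, 'pose': array([[ 2.51733099e-02,  9.86459303e-01, -1.62062787e-01,
         4.38121344e+02],
       [-9.99559645e-01,  2.73849556e-02,  1.14271729e-02,
        -4.64574184e-01],
       [ 1.57105232e-02,  1.61703763e-01,  9.86714281e-01,
         9.51177452e+02],
       [ 0.00000000e+00,  0.00000000e+00,  0.00000000e+00,
         1.00000000e+00]]), 'shot': 2}
jar 0.87 [260.1 177.5] [634.1 113.5   0. ]
jar 0.57 [233.7 240.4] [490.  165.5   0. ]
cap 0.84 [227.3 234.5] [498.4 168.2  64. ]
cap 0.66 [180.1 240. ] [484.5 264.8  64. ]
cap 0.53 [220.  197.1] [576.5 188.1  64. ]
block 0.86 [388.6 241.9] [ 495.7 -179.3    0. ]
block 0.42 [198.4 138.1] [722.8 259.7   0. ]
block_hole0 0.8 [392.2 234.2] [ 510.6 -181.2   32. ]
jar_mouth 0.62 [256.9 165.9] [640.6 110.8  87. ]
jar_mouth 0.55 [228.7 236.3] [493.3 160.8  87. ]
jar_mouth 0.51 [390.5 236.5] [ 501.5 -166.9   87. ]
jar_mouth 0.42 [236.9 240.7] [484.9 143.8  87. ]
```

View pics/scene0.png

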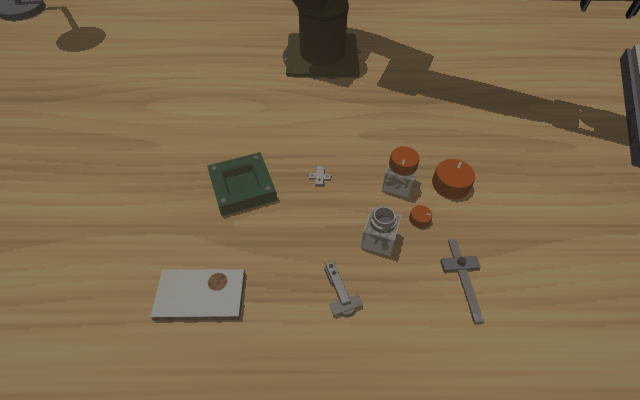

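View pics/top0.png

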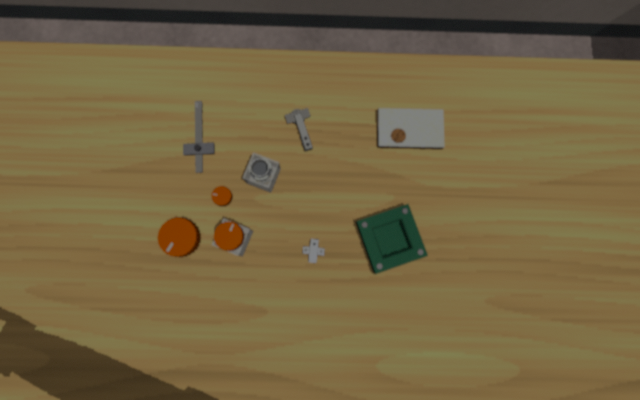

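The top view shows the capped jar at (231,236), the big loose cap at (178,237), the small one at (221,196), the open jar at (261,172) and the block at (391,238). The capped jar is at about (497,165) and is the nearest jar to the base. I'll refine it by outlines and check the tool axes.

```bash
python3 - <<'E'
from h import *
s=status.state(); print({k:np.round(v,3) for k,v in s.items()})
for c in ("top","scene"):
    p=cams.snapshot(c)
    for t,z in (("cap",92),("block",32),("jar",62)):
        for r in cams.outline_of(t,p)[:5]:
            m=r["region"].astype(np.uint8)
            cs=max(cv2.findContours(m,0,2)[0],key=len)
            q=cv2.boxPoints(cv2.minAreaRect(cs)); W=np.array([atz(p,x,z)[:2] for x in q])
            e=W[1]-W[0]; g=W[2]-W[1]
            print(c,t,round(r["confidence"],2),m.sum(),"ctr",W.mean(0).round(1),"size",np.linalg.norm(e).round(1),np.linalg.norm(g).round(1),"yaw90",(np.degrees(np.arctan2(e[1],e[0]))%90).round(1))
p=cams.snapshot("wrist"); print(np.round(p["pose"],3),p["vertical_fov"])
E
```

```text
{'time_s': np.float64(0.6), 'joint_pos': array([ 6.6888e+01,  7.0900e+00,  9.4553e+01,  1.0000e-03,  7.8352e+01,
       -4.7330e+00]), 'qd': array([-0.033, -0.072, -0.021, -0.078,  0.212, -0.024]), 'joint_torque': array([ 0.0000e+00, -4.2329e+01, -3.6552e+01, -0.0000e+00,  1.0000e-03,
       -0.0000e+00]), 'ee_pos': array([204.981, 616.841, 231.382]), 'tool_rot': array([179.995,  -0.   , 161.621]), 'contact_force': array([ 0.117, -0.461,  0.486]), 'ft_torque': array([-0.032, -0.061,  0.01 ]), 'grasp_force': np.float64(0.0), 'finger_gap': np.float64(1.0)}
top cap 0.91 697 ctr [493.2 158.8] size 56.0 59.2 yaw90 47.7
top cap 0.68 1411 ctr [488.2 259. ] size 88.4 78.1 yaw90 1.5
top block 0.56 3253 ctr [ 501.6 -179.1] size 128.5 122.3 yaw90 20.6
top jar 0.61 987 ctr [633.1 103. ] size 68.0 70.2 yaw90 71.5
top jar 0.54 265 ctr [483.7 138. ] size 61.6 28.9 yaw90 64.3
scene cap 0.93 1365 ctr [555.3 250. ] size 108.1 81.4 yaw90 61.1
scene cap 0.77 682 ctr [509.3 157.9] size 58.3 77.7 yaw90 0.2
scene cap 0.74 426 ctr [645.4 171.8] size 51.9 39.8 yaw90 71.0
scene block 0.92 3084 ctr [ 513.5 -173.7] size 132.5 153.9 yaw90 22.6
scene jar 0.87 659 ctr [541.4 148.7] size 70.0 60.4 yaw90 74.8
scene jar 0.57 1451 ctr [654.2 103. ] size 107.7 63.7 yaw90 73.3
[[ 3.16000e-01 -9.05000e-01 -2.85000e-01  1.32547e+02]
 [ 9.49000e-01  3.01000e-01  9.50000e-02  6.41089e+02]
 [-0.00000e+00 -3.00000e-01  9.54000e-01  3.73962e+02]
 [ 0.00000e+00  0.00000e+00  0.00000e+00  1.00000e+00]] 67.5448037889183
```

>>> jog_arm(
  moves=[
    {"dp": [-0.87,-0.71,0],"roll": 0,"fingers": 85},
    {"dp": [-0.87,-0.71,0],"roll": 0,"fingers": 85},
    {"dp": [-0.87,-0.71,0],"roll": 0,"fingers": 85},
    {"dp": [-0.87,-0.71,0],"roll": 0,"fingers": 85},
    {"dp": [-0.87,-0.71,0],"roll": 0,"fingers": 85},
    {"dp": [-0.87,-0.71,0],"roll": 0,"fingers": 85},
    {"dp": [-0.87,-0.71,0],"roll": 0,"fingers": 85},
    {"dp": [-0.87,-0.71,0],"roll": 0,"fingers": 85},
    {"dp": [-0.87,-0.71,0],"roll": 0,"fingers": 85},
    {"dp": [-0.87,-0.71,0],"roll": 0,"fingers": 85},
    {"dp": [-0.87,-0.71,0],"roll": 0,"fingers": 85},
    {"dp": [-0.87,-0.71,0],"roll": 0,"fingers": 85},
    {"dp": [0,0,0],"roll": 8.5,"fingers": 85},
    {"dp": [0,0,0],"roll": 8.5,"fingers": 85},
    {"dp": [0,0,0],"roll": 8.5,"fingers": 85},
    {"dp": [0,0,0],"roll": 8.5,"fingers": 85},
    {"dp": [0,0,0],"roll": 8.5,"fingers": 85},
    {"dp": [0,0,0],"roll": 8.5,"fingers": 85},
    {"dp": [0,0,0],"roll": 8.5,"fingers": 85},
    {"dp": [0,0,0],"roll": 8.5,"fingers": 85},
  ],
)

```text
time_s: 3.05
ee_pos: [493.8, 161.7, 231.5]
tool_rot: [180.0, -0.0, 93.3]
contact_force: [0.3, 0.5, 0.4]
finger_gap: 0.997
grasp_force: 0.0
```

```bash
python3 - <<'E'
from h import *
s=status.state(); print(s["time_s"],s["ee_pos"],s["tool_rot"],s["joint_pos"],bot.grip_depth)
p=cams.snapshot("wrist"); save(p,"w1.png"); np.savez("w1.npz",**p)
for t,z in (("cap",64),("jar",0)):
    for r in cams.place_of(t,p)[:4]: print(t,round(r["confidence"],2),np.round(r["at"],1),atz(p,r["at"],z).round(1))
for t,z in (("cap",92),("jar",62)):
    for r in cams.outline_of(t,p)[:4]:
        cs=max(cv2.findContours(r["region"].astype(np.uint8),0,2)[0],key=len)
        W=np.array([atz(p,x,z)[:2] for x in cs[:,0]]).astype(np.float32); print(t,round(r["confidence"],2),cv2.minAreaRect(W),cv2.minEnclosingCircle(W))
E
```

```text
3.05 [493.80770769 161.71808504 231.45575172] [ 1.79989441e+02 -1.53221282e-03  9.32666606e+01] [ 1.22124861e+01 -9.66825966e+00  1.11017165e+02 -1.30961133e-04
  7.86404260e+01  8.94585138e+00] 18.700000000000003
cap 0.82 [321.3 180.3] [496.2 164.4  64. ]
cap 0.64 [327.   67.8] [495.3 274.5  64. ]
cap 0.58 [395.  148.6] [570.1 202.1  64. ]
jar 0.74 [317.8 167.8] [492.2 165.2   0. ]
jar 0.71 [426.8 217.1] [641.  106.8   0. ]
cap 0.95 ((494.71746826171875, 165.4403533935547), (56.85002517700195, 60.169315338134766), 3.2038846015930176) ((495.1580505371094, 165.4222412109375), 30.529647827148438)
cap 0.79 ((566.5609741210938, 205.9135284423828), (33.1021728515625, 37.06640625), 49.92573165893555) ((566.1874389648438, 205.58966064453125), 18.81842613220215)
cap 0.58 ((493.02081298828125, 274.01898193359375), (69.56005096435547, 69.47917175292969), 70.98595428466797) ((493.0566101074219, 274.2165832519531), 35.443241119384766)
jar 0.88 ((630.3176879882812, 113.2153549194336), (67.75535583496094, 93.36457061767578), 69.47386932373047) ((626.207763671875, 114.18335723876953), 52.84035873413086)
jar 0.7 ((503.34063720703125, 185.0098876953125), (27.209741592407227, 59.95444869995117), 72.1373519897461) ((501.8815612792969, 183.19456481933594), 31.214536666870117)
```

View pics/w1.png

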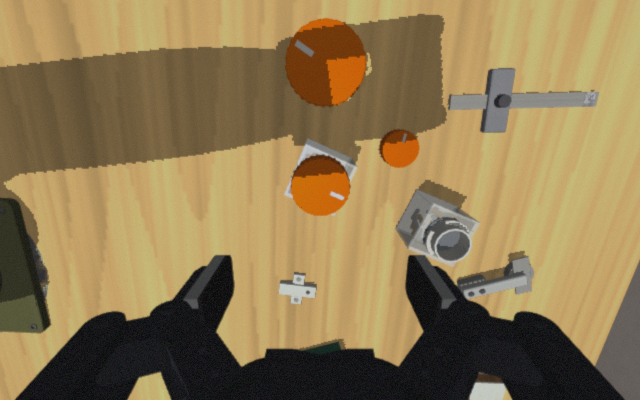

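The wrist view shows the jar's cap at (321,185) with its square body behind it; the big and small caps are at (326,62) and (400,148). The cap diameter checks at about 58 mm. I'll fit the jar model for centre and yaw.

```bash
cat >> h.py <<'E'
from scipy.optimize import minimize
def box(x,y,yaw,w,z0,z1):
    a=np.radians(yaw); c,s=np.cos(a),np.sin(a); h=w/2
    return np.array([[x+c*u-s*v,y+s*u+c*v,z] for u in(-h,h) for v in(-h,h) for z in(z0,z1)])
def cyl(x,y,r,z0,z1):
    t=np.linspace(0,2*np.pi,40); return np.array([[x+r*np.cos(a),y+r*np.sin(a),z] for a in t for z in(z0,z1)])
def fit(p,region,parts,x0,y0):
    R=(region>0)
    def render(q):
        m=np.zeros(R.shape,np.uint8)
        for P in parts(*q):
            h=cv2.convexHull((proj(p,P)*16).round().astype(np.int32).reshape(-1,1,2)); cv2.fillConvexPoly(m,h,1,shift=4)
        return m>0
    f=lambda q:1-(render(q)&R).sum()/(render(q)|R).sum()
    best=min((minimize(f,[x0,y0,a],method="Nelder-Mead",options=dict(initial_simplex=[[x0,y0,a],[x0+6,y0,a],[x0,y0+6,a],[x0,y0,a+8]])) for a in range(0,90,10)),key=lambda r:r.fun)
    return best.x,1-best.fun
jarparts=lambda x,y,a:[box(x,y,a,60,0,62),cyl(x,y,29,64,92)]
blockparts=lambda x,y,a:[box(x,y,a,120,0,32)]
E
python3 - <<'E'
from h import *
p=dict(np.load("w1.npz")); p={k:(v.item() if v.ndim==0 else v) for k,v in p.items()}
m=np.zeros((400,640),bool)
for t in("cap","jar"):
    for r in cams.outline_of(t,p):
        if np.hypot(r["at"][0]-321,r["at"][1]-175)<40: m|=r["region"]
print(fit(p,m,jarparts,495,165))
t=cams.snapshot("top")
m=max(cams.outline_of("block",t),key=lambda r:r["confidence"])["region"]; print("top block",fit(t,m,blockparts,502,-180))
m=np.zeros((400,640),bool)
for k in("cap","jar"):
    for r in cams.outline_of(k,t):
        if np.hypot(r["at"][0]-231,r["at"][1]-237)<18: m|=r["region"]
print("top jar",m.sum(),fit(t,m,jarparts,495,165))
E
```

```text
(array([495.43494523, 163.55876352,  70.12304402]), np.float64(0.9322521579911065))
top block (array([ 501.87379686, -180.65390064,   19.95703861]), np.float64(0.9878493317132442))
top jar 878 (array([493.49112093, 161.24838714,  69.54733233]), np.float64(0.8341277407054337))
```

>>> jog_arm(
  grip_force=60,
  moves=[
    {"dp": [0.07,0.04,0.4],"roll": 0,"fingers": 85},
    {"dp": [0,0,0.6],"roll": 0,"fingers": 85},
    {"dp": [0,0,0.6],"roll": 0,"fingers": 85},
    {"dp": [0,0,0.6],"roll": 0,"fingers": 85},
    {"dp": [0,0,0.6],"roll": 0,"fingers": 85},
    {"dp": [0,0,0.5],"roll": 0,"fingers": 85},
    {"dp": [0,0,0.4],"roll": 0,"fingers": 85},
    {"dp": [0,0,0.3],"roll": 0,"fingers": 85},
    {"dp": [0,0,0.2],"roll": 0,"fingers": 85},
    {"dp": [0,0,0.09],"roll": 0,"fingers": 85},
    {"dp": [0,0,0],"roll": 0,"fingers": 85},
    {"dp": [0,0,0],"roll": 0,"fingers": 85},
  ],
)

```text
time_s: 4.8
ee_pos: [495.8, 164.8, 60.4]
tool_rot: [179.9, -0.0, 93.6]
contact_force: [0.3, 1.3, 0.0]
finger_gap: 0.996
grasp_force: 0.0
```

>>> jog_arm(
  moves=[
    {"dp": [0,0,0],"roll": 0,"fingers": 75},
    {"dp": [0,0,0],"roll": 0,"fingers": 70},
    {"dp": [0,0,0],"roll": 0,"fingers": 66},
    {"dp": [0,0,0],"roll": 0,"fingers": 62},
    {"dp": [0,0,0],"roll": 0,"fingers": 59},
    {"dp": [0,0,0],"roll": 0,"fingers": 50},
    {"dp": [0,0,0],"roll": 0,"fingers": 50},
    {"dp": [0,0,0],"roll": 0,"fingers": 50},
    {"dp": [0,0,0],"roll": 0,"fingers": 50},
  ],
)

```text
time_s: 5.7
ee_pos: [495.3, 164.7, 60.3]
tool_rot: [-180.0, -0.0, 93.6]
contact_force: [-2.4, -0.1, 5.0]
finger_gap: 0.666
grasp_force: 64.1
```

```bash
python3 - <<'E'
from h import *
p=cams.snapshot("scene"); cv2.imwrite("pics/s2.png",cv2.resize(p["frame"][90:270,300:520,::-1],None,fx=3,fy=3))
E
```

```text
(no output)
```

View pics/s2.png

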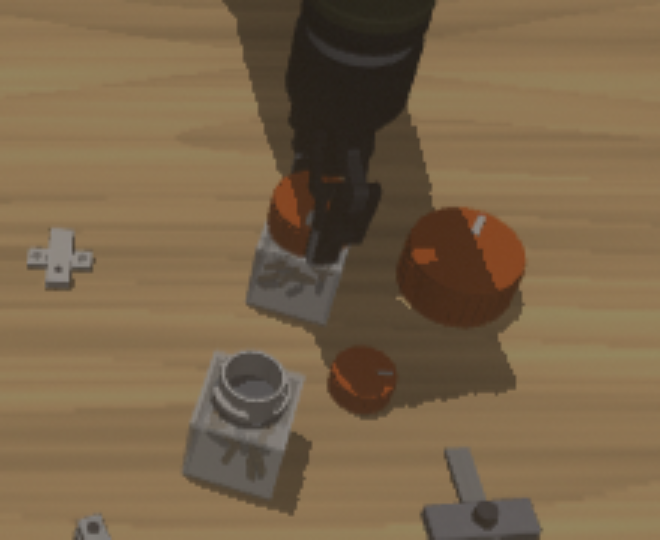

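The scene crop shows the fingers across the cap of the right jar, with nothing else touched. The gap of about 57 mm matches the cap, so I lift, turn 50° clockwise and carry.

>>> jog_arm(
  moves=[
    {"dp": [0,0,-0.1],"roll": 0,"fingers": 50},
    {"dp": [0,0,-0.3],"roll": 0,"fingers": 50},
    {"dp": [0,0,-0.5],"roll": 0,"fingers": 50},
    {"dp": [0,0,-0.5],"roll": 0,"fingers": 50},
    {"dp": [0,0,-0.4],"roll": 0,"fingers": 50},
    {"dp": [0,0,-0.2],"roll": 0,"fingers": 50},
    {"dp": [0,0,0],"roll": 2.5,"fingers": 50},
    {"dp": [0,0,0],"roll": 5,"fingers": 50},
    {"dp": [0,0,0],"roll": 7,"fingers": 50},
    {"dp": [0,0,0],"roll": 7,"fingers": 50},
    {"dp": [0,0,0],"roll": 7,"fingers": 50},
    {"dp": [0,0,0],"roll": 7,"fingers": 50},
    {"dp": [0,0,0],"roll": 7,"fingers": 50},
    {"dp": [0,0,0],"roll": 5,"fingers": 50},
    {"dp": [0,0,0],"roll": 2.5,"fingers": 50},
    {"dp": [0,0,0],"roll": 0,"fingers": 50},
  ],
)

```text
time_s: 7.35
ee_pos: [494.7, 164.5, 139.1]
tool_rot: [-180.0, 0.1, 43.6]
contact_force: [0.3, -0.2, -3.8]
finger_gap: 0.667
grasp_force: 64.8
```

>>> jog_arm(
  moves=[
    {"dp": [-0.15,0.16,0],"roll": 0,"fingers": 50},
    {"dp": [-0.35,0.38,0],"roll": 0,"fingers": 50},
    {"dp": [-0.5,0.55,0],"roll": 0,"fingers": 50},
    {"dp": [-0.5,0.55,0],"roll": 0,"fingers": 50},
    {"dp": [-0.5,0.55,0],"roll": 0,"fingers": 50},
    {"dp": [-0.5,0.55,0],"roll": 0,"fingers": 50},
    {"dp": [-0.5,0.55,0],"roll": 0,"fingers": 50},
    {"dp": [-0.5,0.55,0],"roll": 0,"fingers": 50},
    {"dp": [-0.5,0.55,0],"roll": 0,"fingers": 50},
    {"dp": [-0.5,0.55,0],"roll": 0,"fingers": 50},
    {"dp": [-0.5,0.55,0],"roll": 0,"fingers": 50},
    {"dp": [-0.45,0.46,0],"roll": 0,"fingers": 50},
    {"dp": [-0.3,0.32,0],"roll": 0,"fingers": 50},
    {"dp": [-0.1,0.1,0],"roll": 0,"fingers": 50},
    {"dp": [0,0,0],"roll": 0,"fingers": 50},
    {"dp": [0,0,0],"roll": 0,"fingers": 50},
  ],
)

```text
time_s: 8.95
ee_pos: [501.3, -180.7, 139.5]
tool_rot: [-180.0, -0.0, 43.6]
contact_force: [0.2, 0.1, -2.7]
finger_gap: 0.67
grasp_force: 65.0
```

```bash
python3 - <<'E'
from h import *
s=status.state(); print(s["ee_pos"],s["tool_rot"],s["joint_pos"])
im=[]
for c in("wrist","scene"):
    p=cams.snapshot(c); np.savez(c+"3.npz",**p); im.append(p["frame"][:,:,::-1])
    for t,z in (("block_hole0",32),("block",0)):
        for r in cams.place_of(t,p)[:2]: print(c,t,round(r["confidence"],2),np.round(r["at"],1),atz(p,r["at"],z).round(1))
    for t in("jar","cap"):
        for r in cams.outline_of(t,p)[:3]: print(c,t,round(r["confidence"],2),np.round(r["at"]),r["region"].sum())
cv2.imwrite("pics/c3.png",np.vstack([cv2.resize(im[0],(480,300)),cv2.resize(im[1][100:250,150:390],(480,300))]))
E
```

```text
[ 501.34175531 -180.71418206  139.49851281] [-1.79956153e+02 -6.80003620e-03  4.36420398e+01] [-2.56061140e+01 -3.36440858e+00  1.14418165e+02  2.34547889e-02
  6.89848382e+01  2.07434250e+01]
wrist block 0.65 [320.6 189.4] [ 502.7 -181.3    0. ]
wrist jar 0.59 [327. 206.] 4417
wrist cap 0.71 [318. 282.] 14321
scene block_hole0 0.67 [238.3 180. ] [ 510.  -181.5   32. ]
scene block 0.78 [241.6 187.6] [ 504.6 -179.7    0. ]
scene jar 0.89 [378. 231.] 1451
scene jar 0.61 [236. 162.] 774
scene cap 0.72 [230. 135.] 745
scene cap 0.72 [453. 177.] 1271
scene cap 0.67 [420. 218.] 390
```

View pics/c3.png

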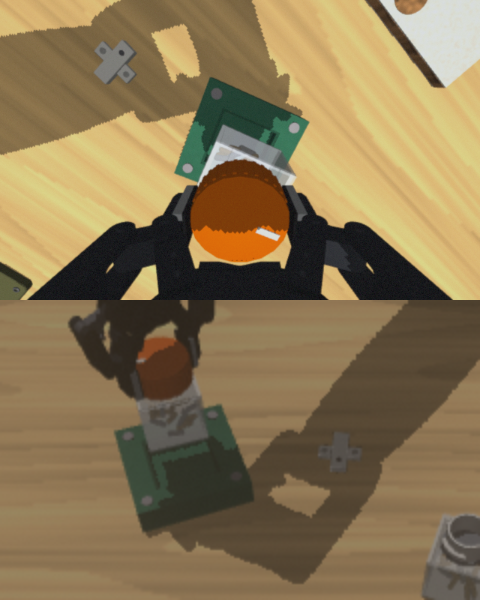

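The wrist picture (upper) shows the jar held level over the block, roughly parallel to it. The lower crop confirms it is over the pocket. I'll fit jar and block in this one wrist picture.

```bash
python3 - <<'E'
from h import *
import h
p=dict(np.load("wrist3.npz")); p={k:(v.item() if v.ndim==0 else v) for k,v in p.items()}
hsv=cv2.cvtColor(p["frame"],cv2.COLOR_RGB2HSV)
J=max(cams.outline_of("jar",p),key=lambda r:r["confidence"])["region"]; C=max(cams.outline_of("cap",p),key=lambda r:r["confidence"])["region"]
g=((hsv[...,0]>40)&(hsv[...,0]<95)&(hsv[...,1]>90)).astype(np.uint8); g[:,:200]=0; g[250:]=0
n,l,st,_=cv2.connectedComponentsWithStats(g); g=l==1+st[1:,4].argmax()
print("green",g.sum(), np.argwhere(g).min(0),np.argwhere(g).max(0))
v=np.ones((400,640),np.uint8)
rr,cc=np.mgrid[:400,:640]
v=(rr<235)&~cv2.dilate(((J|C)*1).astype(np.uint8),np.ones((9,9))).astype(bool)
# pocket interior/bolt heads count as block: close the mask
g=cv2.morphologyEx((g*1).astype(np.uint8),cv2.MORPH_CLOSE,np.ones((15,15)))>0
def loss(parts,R,V):
    def f(q):
        m=np.zeros(R.shape,np.uint8)
        for P in parts(*q): cv2.fillConvexPoly(m,cv2.convexHull((proj(p,P)*16).round().astype(np.int32).reshape(-1,1,2)),1,shift=4)
        m=m>0; return 1-(m&R&V).sum()/((m|R)&V).sum()
    return f
def go(parts,R,V,x0):
    x0=np.array(x0,float); r=minimize(loss(parts,R,V),x0,method="Nelder-Mead",options=dict(initial_simplex=[x0,*(x0+np.diag([5,5,6]))])); return r.x.round(1),round(1-r.fun,3)
print("block",go(blockparts,g,v,[502,-180,20]))
dz=79.2; jp=lambda x,y,a:[box(x,y,a,60,dz,62+dz),cyl(x,y,29,64+dz,92+dz)]
V=(rr<245)
print("jar",go(jp,J|C,V,[501,-181,20]))
E
```

```text
green 9361 [104 234] [241 410]
block (array([ 501.4, -180.6,   20.3]), np.float64(0.976))
jar (array([ 500.4, -180.9,   19.2]), np.float64(0.993))
```

>>> jog_arm(
  moves=[
    {"dp": [0.02,0.01,0.2],"roll": -1,"fingers": 50},
    {"dp": [0,0,0.3],"roll": 0,"fingers": 50},
    {"dp": [0,0,0.3],"roll": 0,"fingers": 50},
    {"dp": [0,0,0.2],"roll": 0,"fingers": 50},
    {"dp": [0,0,0.1],"roll": 0,"fingers": 50},
    {"dp": [0,0,0.1],"roll": 0,"fingers": 50},
    {"dp": [0,0,0.1],"roll": 0,"fingers": 50},
    {"dp": [0,0,0],"roll": 0,"fingers": 50},
  ],
)

```text
time_s: 10.35
ee_pos: [502.3, -180.9, 87.3]
tool_rot: [-180.0, 0.0, 44.6]
contact_force: [-0.8, 0.2, -3.4]
finger_gap: 0.667
grasp_force: 65.0
```

>>> jog_arm(
  moves=[
    {"dp": [0,0,0.06],"roll": 0,"fingers": 50},
    {"dp": [0,0,0.06],"roll": 0,"fingers": 50},
    {"dp": [0,0,0.06],"roll": 0,"fingers": 50},
    {"dp": [0,0,0],"roll": 0,"fingers": 50},
  ],
)

```text
time_s: 10.75
ee_pos: [502.2, -180.9, 80.1]
tool_rot: [-180.0, 0.0, 44.6]
contact_force: [0.5, 0.1, -3.1]
finger_gap: 0.668
grasp_force: 65.0
```

>>> jog_arm(
  moves=[
    {"dp": [0,0,0.05],"roll": 0,"fingers": 50},
    {"dp": [0,0,0.05],"roll": 0,"fingers": 50},
    {"dp": [0,0,0.04],"roll": 0,"fingers": 50},
    {"dp": [0,0,0.03],"roll": 0,"fingers": 50},
    {"dp": [0,0,0.02],"roll": 0,"fingers": 50},
    {"dp": [0,0,0],"roll": 0,"fingers": 50},
  ],
)

```text
time_s: 11.35
ee_pos: [502.6, -181.0, 73.0]
tool_rot: [180.0, -0.0, 44.6]
contact_force: [-0.0, -0.9, -2.7]
finger_gap: 0.666
grasp_force: 65.1
```

>>> jog_arm(
  moves=[
    {"dp": [0,0,0.02],"roll": 0,"fingers": 50},
    {"dp": [0,0,0.02],"roll": 0,"fingers": 50},
    {"dp": [0,0,0],"roll": 0,"fingers": 50},
    {"dp": [0,0,0],"roll": 0,"fingers": 50},
  ],
)

```text
time_s: 11.75
ee_pos: [502.7, -181.1, 72.3]
tool_rot: [180.0, -0.0, 44.6]
contact_force: [-3.5, 1.9, 5.4]
finger_gap: 0.669
grasp_force: 65.8
```

Jar seated (TCP height 72.3 as predicted, floor felt). Now unscrew 80° anticlockwise (5° of it is pocket slack).

>>> jog_arm(
  grip_force=85,
  moves=[
    {"dp": [0,0,0],"roll": 0,"fingers": 50},
    {"dp": [0,0,0],"roll": 0,"fingers": 50},
    {"dp": [0,0,0],"roll": -3,"fingers": 50},
    {"dp": [0,0,0],"roll": -4,"fingers": 50},
    {"dp": [0,0,0],"roll": -5,"fingers": 50},
    {"dp": [0,0,0],"roll": -5,"fingers": 50},
    {"dp": [0,0,0],"roll": -5,"fingers": 50},
    {"dp": [0,0,0],"roll": -5,"fingers": 50},
    {"dp": [0,0,0],"roll": -5,"fingers": 50},
    {"dp": [0,0,0],"roll": -5,"fingers": 50},
    {"dp": [0,0,0],"roll": -5,"fingers": 50},
  ],
)

```text
time_s: 12.85
ee_pos: [502.2, -180.4, 72.5]
tool_rot: [-179.9, -0.1, 86.7]
contact_force: [-5.5, 3.6, 8.5]
finger_gap: 0.66
grasp_force: 89.2
```

```bash
python3 - <<'E'
from h import *
s=status.state(); print(s["ee_pos"],s["tool_rot"],s["contact_force"],s["ft_torque"])
p=cams.snapshot("wrist"); im=p["frame"][100:360,180:460,::-1]; cv2.imwrite("pics/w4.png",cv2.resize(im,None,fx=2,fy=2))
E
```

```text
[ 502.24567887 -180.39651757   72.49978617] [-1.79924086e+02 -1.01362116e-01  8.67293824e+01] [-5.49751878  3.63564194  8.46602104] [ 0.7360604   1.16278022 -0.44726893]
```

View pics/w4.png

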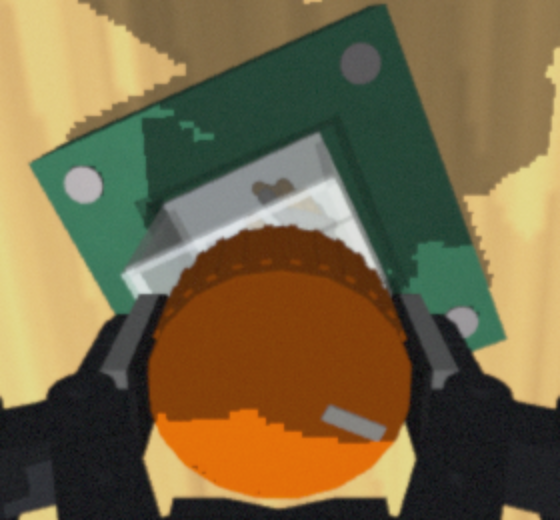

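The cap's mark sits at (355,422), in the same direction relative to the fingers as before, so there's no slip. The jar sits in the pocket. The moment about z is about -0.45 N m, so the seal is turning. I'll turn another 38°.

>>> jog_arm(
  moves=[
    {"dp": [0,0,0],"roll": -5,"fingers": 50},
    {"dp": [0,0,0],"roll": -5,"fingers": 50},
    {"dp": [0,0,0],"roll": -5,"fingers": 50},
    {"dp": [0,0,0],"roll": -5,"fingers": 50},
    {"dp": [0,0,0],"roll": -5,"fingers": 50},
    {"dp": [0,0,0],"roll": -5,"fingers": 50},
    {"dp": [0,0,0],"roll": -4,"fingers": 50},
    {"dp": [0,0,0],"roll": -3,"fingers": 50},
    {"dp": [0,0,0],"roll": -1,"fingers": 50},
    {"dp": [0,0,0],"roll": 0,"fingers": 50},
    {"dp": [0,0,0],"roll": 0,"fingers": 50},
  ],
)

```text
time_s: 14.0
ee_pos: [501.9, -180.6, 72.6]
tool_rot: [-179.9, -0.1, 124.6]
contact_force: [-8.0, 3.6, 10.3]
finger_gap: 0.656
grasp_force: 89.5
```

```bash
python3 - <<'E'
from h import *
s=status.state(); print(s["ee_pos"],s["tool_rot"],s["contact_force"],s["ft_torque"])
p=cams.snapshot("wrist"); im=p["frame"][100:360,180:460,::-1]; cv2.imwrite("pics/w5.png",cv2.resize(im,None,fx=2,fy=2))
E
```

```text
[ 501.86858641 -180.58819492   72.62913148] [-1.79941520e+02 -1.40897659e-01  1.24555275e+02] [-8.01254076  3.5630859  10.27816714] [ 0.6666506   1.36378029 -0.32392827]
```

View pics/w5.png

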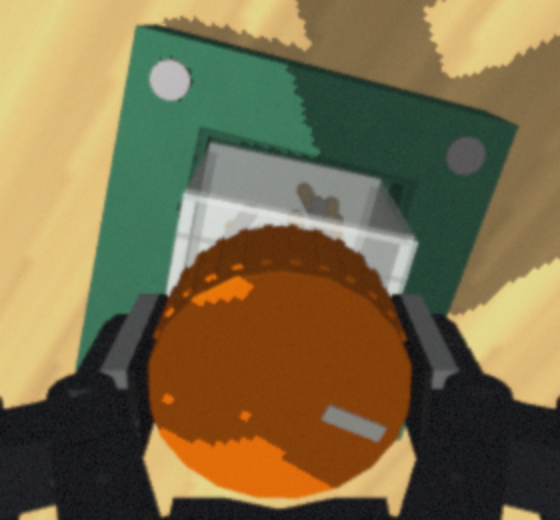

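The jar has stopped against the pocket's sides, about 5° off the block's. The mark hasn't moved in the gripper. The seal is at about 73–75°. I'll relieve the side load and lift gently.

>>> jog_arm(
  moves=[
    {"dp": [0.012,-0.004,0],"roll": 0,"fingers": 50},
    {"dp": [0,0,-0.03],"roll": 0,"fingers": 50},
    {"dp": [0,0,-0.04],"roll": 0,"fingers": 50},
    {"dp": [0,0,-0.04],"roll": 0,"fingers": 50},
    {"dp": [0,0,0],"roll": 0,"fingers": 50},
  ],
)

```text
time_s: 14.55
ee_pos: [502.2, -180.8, 75.8]
tool_rot: [180.0, 0.0, 124.6]
contact_force: [-1.6, 2.0, -1.0]
finger_gap: 0.66
grasp_force: 90.3
```

```bash
python3 - <<'E'
from h import *
s=status.state(); print(s["ee_pos"],s["contact_force"],s["ft_torque"])
E
```

```text
[ 502.2039336  -180.7944059    75.79840944] [-1.64428967  2.01938242 -0.95719444] [ 0.14978737  0.23829814 -0.11035295]
```

Only about the cap's weight is on the wrist, so it's free. I lift the rest.

>>> jog_arm(
  moves=[
    {"dp": [0,0,-0.06],"roll": 0,"fingers": 50},
    {"dp": [0,0,-0.1],"roll": 0,"fingers": 50},
    {"dp": [0,0,-0.12],"roll": 0,"fingers": 50},
    {"dp": [0,0,-0.12],"roll": 0,"fingers": 50},
    {"dp": [0,0,-0.12],"roll": 0,"fingers": 50},
    {"dp": [0,0,-0.12],"roll": 0,"fingers": 50},
    {"dp": [0,0,-0.12],"roll": 0,"fingers": 50},
    {"dp": [0,0,-0.1],"roll": 0,"fingers": 50},
    {"dp": [0,0,-0.05],"roll": 0,"fingers": 50},
    {"dp": [0,0,0],"roll": 0,"fingers": 50},
    {"dp": [0,0,0],"roll": 0,"fingers": 50},
  ],
)

```text
time_s: 15.65
ee_pos: [502.0, -180.7, 112.0]
tool_rot: [-180.0, -0.0, 124.6]
contact_force: [-1.1, -1.0, -0.4]
finger_gap: 0.66
grasp_force: 90.6
```

```bash
python3 - <<'E'
from h import *
im=[]
for c in("wrist","scene"):
    p=cams.snapshot(c); im.append(p["frame"][:,:,::-1])
    for t,z in (("jar_mouth",99),("jar",12),("cap",116)):
        for r in cams.place_of(t,p)[:3]: print(c,t,round(r["confidence"],2),np.round(r["at"],1),atz(p,r["at"],z).round(1))
cv2.imwrite("pics/c6.png",np.vstack([cv2.resize(im[0],(480,300)),cv2.resize(im[1][100:225,150:350],(480,300),interpolation=2)]))
E
```

```text
wrist jar 0.96 [317.6 201.1] [ 500.8 -181.    12. ]
wrist cap 0.73 [319.2 262.1] [ 502.2 -180.7  116. ]
scene jar_mouth 0.9 [234.9 154.1] [ 499.  -179.7   99. ]
scene jar_mouth 0.58 [381.6 215.8] [650.5  99.8  99. ]
scene jar 0.82 [241.8 180.4] [ 494.1 -178.7   12. ]
scene jar 0.73 [377.8 242.9] [653.6 103.2  12. ]
scene cap 0.85 [419.6 219.5] [670.4 161.6 116. ]
scene cap 0.82 [450.  180.4] [581.7 232.4 116. ]
scene cap 0.6 [233.1 148.2] [ 499.4 -180.5  116. ]
```

View pics/c6.png

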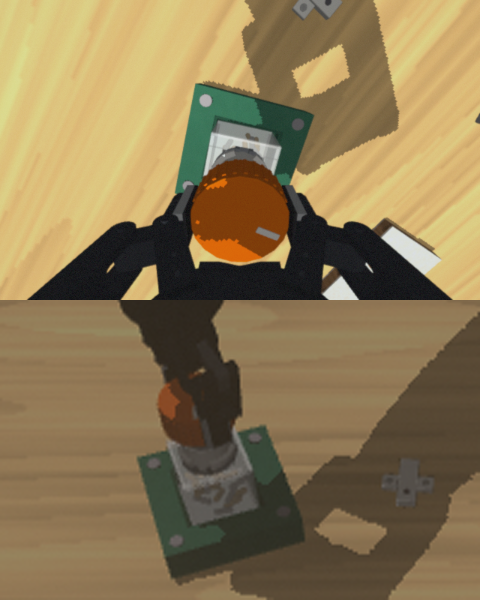

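The pictures show the bare neck (wrist view, around (240,158)) and the jar down in the pocket. The cap is level and centred above it: cap and jar axes measure within 1.5 mm and the gap is about 17 mm. I'm handing the job in.

```bash
python3 -c "
from rig import ticket
print(ticket.close_job())"
```

```text
the job is handed in; nothing more can be done
None
```

The jar is seated in the green block and unscrewed, and the gripper is holding the cap level and centred about 17 mm above the open mouth; the job is handed in, at about 16 s on the robot's clock.

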